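# Unlatch the tilt-out bin with its key

## Robot

A 7-joint arm with a two-finger parallel gripper is mounted at the origin on the work surface. World frame = base frame: x ahead of the robot, y to its left, z up, the work surface at z = 0. Lengths are in m, angles in rad, forces in N, time in s.
With the tool pointing down it reaches from about 0.4 to 0.9 m from the base axis. Payload 5.5 kg.
Tool frame: the origin (TCP) lies midway between the tips of the shut fingers; the grasp point (between the pads) lies 19 mm behind it; z points along the fingers, x is the direction in which the jaws open and shut, and the axes are right-handed (so a half turn about z gives the same grasp; the last joint's range is limited). The gripper opens to 85 mm and grips with 20 to 120 N. Pads are 22 mm wide; open, the fingers measure 114 mm over their backs; the gripper's body (76 mm by 85 mm) begins 54 mm behind the grasp point. The pads swing forward as they close: fully open they stand 13 mm farther back than shut.
Start: joints at [-0.853, 0.501, -0.427, 1.55, 0.221, 1.138, -0.21], TCP at [0.285, 0.584, 0.231] pointing down, gripper open.
Joint ranges: [-2.88, 2.88], [-0.31, 2.03], [-1.54, 1.56], [0.2, 2.42], [-1.41, 4.55], [0.19, 2.02], [-2.57, 2.57]. Speed limits (rad/s): [2.57, 2.57, 3.14, 3.14, 3.14, 3.14, 3.14].

## Interface

Orientations are given as a rotation vector (axis times angle).
In Python, from station import status, optics, close_job gives the robot as it stands. The module is installed in compiled form; this text tells all that it offers.
- The arm moves only by the tool servo_tool, never from a script. Its argument "targets" is a list of rows, each a list of 6 numbers: the shift along the tool's x, y, z in mm, then the turn, a rotation vector about the tool's x, y, z in degrees. In form: [[tx, ty, tz, rx, ry, rz], ...]. A call has 1 to 10 rows; each row is the pose to reach, as a shift and turn from the pose measured when the call began, along the tool's axes at that moment; what a row does not reach only later rows make up. A row lasts 1/10 s, in which the tool goes at most 50 mm and 8.59 degrees, less where a joint would pass 70% of its speed; a pose out of reach is approached as far as the arm can. A call with a gripper value outside its range is refused whole. "hand" is the gripper's target within -1 to 1 (fully open at 1, half-way at 0, shut at -1), set as the call begins (left out, the last holds). The fingers move at their own pace and stop on an object; the grip force is fixed at half the most. Time passes only in rows, so rows that repeat a pose let the fingers close. It gives the time, the measured TCP pose, the force and the opening at its end, in the units of the state.
- status.sense(): the state, without advancing time (a new reading comes with each control period).
- optics.capture(name): name is "scene" or "top"; returns the picture (384x512x3 uint8, red, green, blue); there is no depth.
- optics.camera_params(name): a dict with "fx", "fy", "cx", "cy" (pixels), "D" ([k1, k2, p1, p2, k3] as OpenCV has them; the pictures are not rectified), "camera_from_world" (4x4, takes a point from world to camera coordinates). Camera axes: x right, y down, z forward; pixel columns grow to the right and rows downward; lengths in m; the calibration is good to about 2 mm. A picture is of the moment at which its call begins. camera_params takes no time and is no camera call.
- close_job(): hands the job in, once; it reports no verdict.
Trained networks look in the newest picture that a camera, given by its name, has taken for a name from the list of things; names that differ only in an ending like _2 or _b are one class to them, and where a whole thing is asked for, a point or a joint stands for the part that bears it (a point fixed in the world has none). Each returns a list of dicts, best first, with "score" (0 to 1); they miss things now and then, are a little off and sometimes report something else, mostly with a low value. They report only what shows in the picture. A call takes as long as a camera call.
- optics.spot_in(camera, name): "pixel" ([column, row] in pixels, amid what is visible of it).
The state is a dict: "time_s": time; "q": joint angles; "qd": joint speeds; "effort": joint torques, N m; "tool_pos": TCP position; "tool_rot": TCP orientation; "force": force on the tool from outside, world axes, zero at the start; "moment": the same for the moment, N m; "finger_gap": finger opening in m.
Only numpy, scipy, OpenCV 4.12 (cv2) and the standard library are available. Lean on these libraries where they do the work, as an engineer would, in place of code of your own. Each camera call takes 0.05 s, during which the arm holds its last target. There are 200 camera calls.

## Task

Pull the drawer open by its handle, take the key with the rectangular bow out of the holder in it and push it fully home, down to its shoulder, into the lock behind the tilt-out bin, easing it past the sticky pins. Then turn it a quarter turn clockwise to the stop and finish still gripping the key and holding it turned against the spring, so that the bin stays unlatched. Leave the key with the round bow in its slot and everything else where it is.

Things in the scene. Friction and masses are not known exactly. Their poses are not given: they have to be found in the camera images.
- cabinet: Fixed white melamine drawer unit, 220 deep (x) x 260 wide (y) x 125 high, front towards the robot. Origin: centre of its underside; its -x axis points out of the front and is the way the drawer slides. It and the bin unit stand side by side; which is on the left changes.
- drawer (a joint): How far the drawer is pulled out, in m: 0 shut, stop at 0.15. It stays where it is left; about 2 N moves it slowly. It starts shut.
- drawer_handle (a point): Centre of the drawer's handle: a level steel bar 11 thick, 110 long (along y), 35 mm in front of the drawer's face, 95 mm above the table (30 below the cabinet's top), held by a post 47 mm to each side. The drawer's front panel reaches 118 mm above the table and is 15 thick. Axes as the cabinet's.
- key_holder (a point): Centre of a wooden key holder fixed in the drawer, 40 (x) x 170 (y) x 26, top 45 mm above the table. The keys stand tip down in two slots 24 deep, 50 mm to +y and -y of this point, their x along the cabinet's. The point is level with the tips and 101 mm behind the handle. The keys are under the cabinet's top while the drawer is shut, and clear in front of it from 0.10 m on.
- key: The bin key, upright in one of the two slots (which one changes): RECTANGULAR black bow. Origin at the blade's tip, z up. Steel blade 16 wide (x) x 6 thick (y), rounded tip at z=0, to the shoulder at z=32; shoulder 24 x 10, z 32 to 38; neck 12 x 8, to z=50; bow 36 wide (x) x 12 thick (y), z 50 to 80. About 50 g. The same after half a turn about z.
- spare_key: Another key, standing in the other slot and left there: the same but for its ROUND black bow, a disc 34 across and 12 thick centred at z=65. Origin at the tip.
- bin_unit: Fixed white melamine unit, 234 deep x 244 wide, side panels 90 high: an open grey tilt-out bin in front (67 high, towards the robot), behind it a ledge 70 mm above the table with the lock on it. Origin on the table, 160 mm behind (+x of) the lock's axis; the unit spans its x from -0.334 to -0.10.
- keyway (a point): Centre of the key slot's mouth in the flat top of the lock cylinder, 108 mm above the table, z up. Brass, 29 square, in a steel ring 54 across. Slot 18 (x) x 8 (y), 38 deep. Turns with the cylinder; at rest its axes are the bin unit's. Key home: shoulder on the cylinder, blade 32 deep. Two sticky spring pins catch the tip about 7 and 18 mm down: push up to 12 N, small turns to and fro help.
- lock (a joint): Turn of the lock cylinder in rad: 0 at rest (a steel latch tongue on it points to the unit's front, over the bin's rear rim), growing CLOCKWISE seen from above, with a stop at 1.5 (a quarter turn). A spring always turns it back: 0.03 N m at rest, 0.12 N m at the stop. The key has about 0.15 rad of play in the slot, so turn it some 1.65 rad to bring the cylinder to its stop.
- teether: Bystander in the bin, coral silicone ring, 60 outside, 11 high (mm). Origin at the centre of its underside. Leave it alone.
- rattle: Bystander in the bin, beech block 45 x 38 x 38 (mm). Origin at the centre of its underside. Leave it alone.
- bottle_cap: Bystander in the bin, mint plastic cap, 34 across, 18 high (mm). Origin at the centre of its underside. Leave it alone.
- food_tin: Bystander in the bin, aluminium baby food container with hinged lid, 68 x 52 x 34 (mm). Origin at the centre of its underside. Leave it alone.
- balm_tin: Bystander round flat aluminium tin, 56 across, 24 high, lying on top of the drawer unit (mm). Origin at the centre of its underside. Leave it alone.
- baby_bottle: Bystander closed baby bottle, 60 across, 150 high, standing on the table towards the left (mm). Origin at the centre of its underside. Leave it alone.
- mug: Bystander white mug, 80 across, 90 high, standing on the table towards the right (mm). Origin at the centre of its underside. Leave it alone.

How it is judged:
By the outcome, as a careful person would: the job done as asked, in the order asked, and still so for the second after the job is handed in, while the arm keeps its last pose, push and grip.
It also fails if it takes over 72 s, if anything falls off the work surface, if the arm or the gripper's body presses on something with over 40 N, if the wrist force passes 120 N, or if a joint passes its speed limit or range.

## Working session

There is one attempt and no reset: what is moved stays moved. The work goes in short steps, Python scripts to look and compute and a tool call to move; the robot and the scene stay as the last step left them, time stands still between calls to the robot, and variables do not carry over. Pictures are saved under pics/ and viewed, about 8 in all and at most 12, crops included, and the job is handed in when it is done.

Besides the shell and the picture viewer there is one more tool, called as a command line: name --pt "numbers of a row" for each row, then --argument value for the rest. servo_tool: Moves the arm, as the interface text tells. Its arguments: {"type":"object","properties":{"targets":{"type":"array"},"hand":{"type":"number"}},"required":["targets"]}

```bash
mkdir -p pics; cat > h.py <<'E'
import numpy as np, cv2
from scipy.spatial.transform import Rotation as R
from station import status, optics
def P(n):
    c=optics.camera_params(n); K=np.array([[c['fx'],0,c['cx']],[0,c['fy'],c['cy']],[0,0,1.]])
    return K,np.array(c['D'],float),np.array(c['camera_from_world'])
def ray(n,px,z):
    K,D,T=P(n); u=cv2.undistortPoints(np.array([[px]],float),K,D)[0,0]
    d=T[:3,:3].T@np.array([u[0],u[1],1]); o=-T[:3,:3].T@T[:3,3]
    return o+d*(z-o[2])/d[2]
def proj(n,X):
    K,D,T=P(n); X=np.atleast_2d(np.array(X,float))
    return cv2.projectPoints(X,cv2.Rodrigues(T[:3,:3])[0],T[:3,3],K,D)[0][:,0]
def snap(n): return optics.capture(n)
def save(im,f,s=1.5): cv2.imwrite('pics/'+f,cv2.resize(im[:,:,::-1],None,fx=s,fy=s,interpolation=cv2.INTER_CUBIC))
def st():
    s=status.sense(); print('t',round(s['time_s'],2),'pos',np.round(s['tool_pos'],4),'rot',np.round(s['tool_rot'],3),'F',np.round(s['force'],1),'M',np.round(s['moment'],2),'gap',round(s['finger_gap'],4),'q',np.round(s['q'],2)); return s
def need(s,p,Rw):
    R0=R.from_rotvec(s['tool_rot']); print('shift mm',np.round(R0.inv().apply(np.array(p)-s['tool_pos'])*1000,1),'turn deg',np.round((R0.inv()*Rw).as_rotvec(degrees=True),1))
E
python3 - <<'E'
from h import *
s=st(); print(R.from_rotvec(s['tool_rot']).as_matrix().round(3))
for c in('scene','top'):
    save(snap(c),c+'0.png')
    K,D,T=P(c); print(c,K[0,0],'cam at',(-T[:3,:3].T@T[:3,3]).round(3))
    for n,z in [('drawer_handle',.095),('cabinet',.125),('keyway',.108),('lock',.108),('bin_unit',.07),('mug',.09),('baby_bottle',.15),('balm_tin',.15)]:
        for d in optics.spot_in(c,n)[:2]: print(n,np.round(d['pixel'],1),round(d['score'],2),ray(c,d['pixel'],z).round(3))
E
```

```text
t 0.0 pos [0.2853 0.5833 0.2303] rot [ 2.664  1.663 -0.003] F [-0.4 -0.   0.3] M [ 0.04 -0.01 -0.04] gap 0.085 q [-0.85  0.5  -0.43  1.55  0.22  1.14 -0.21]
[[ 0.439  0.898 -0.001]
 [ 0.898 -0.439 -0.002]
 [-0.002 -0.    -1.   ]]
scene 498.3602383036802 cam at [ 1.761 -0.335  1.465]
drawer_handle [207.7 204.8] 0.69 [ 0.57  -0.169  0.095]
cabinet [217.  246.3] 0.86 [ 0.784 -0.187  0.125]
lock [299.9 186.6] 0.63 [0.603 0.176 0.108]
bin_unit [297.1 191.8] 0.81 [0.592 0.171 0.07 ]
mug [113.3 208.9] 0.81 [ 0.475 -0.509  0.09 ]
baby_bottle [372.6 154.8] 0.93 [0.572 0.487 0.15 ]
baby_bottle [207.2 224.6] 0.74 [ 0.704 -0.199  0.15 ]
balm_tin [209.3 224.3] 0.69 [ 0.705 -0.192  0.15 ]
top 374.5075786508902 cam at [ 0.325 -0.008  1.236]
drawer_handle [181.7 235.9] 0.73 [0.447 0.226 0.095]
drawer_handle [316.2 194.5] 0.69 [ 0.604 -0.18   0.095]
cabinet [314.9 161.5] 0.87 [ 0.702 -0.168  0.125]
cabinet [312.4 193.8] 0.72 [ 0.598 -0.163  0.125]
keyway [200.1 196.3] 0.43 [0.571 0.18  0.108]
keyway [ 86.4 216. ] 0.37 [0.487 0.52  0.108]
lock [198.9 192.4] 0.62 [0.583 0.185 0.108]
bin_unit [198.4 208.3] 0.87 [0.54  0.188 0.07 ]
baby_bottle [ 86.7 216.3] 0.79 [0.48  0.499 0.15 ]
balm_tin [320.9 162.4] 0.76 [ 0.692 -0.183  0.15 ]
```

```bash
python3 - <<'E'
import cv2
a=cv2.imread('pics/top0.png'); 
cv2.imwrite('pics/top0c.png',cv2.resize(a[180:420,200:600],None,fx=2,fy=2,interpolation=cv2.INTER_CUBIC))
E
```

```text
(no output)
```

View pics/top0.png

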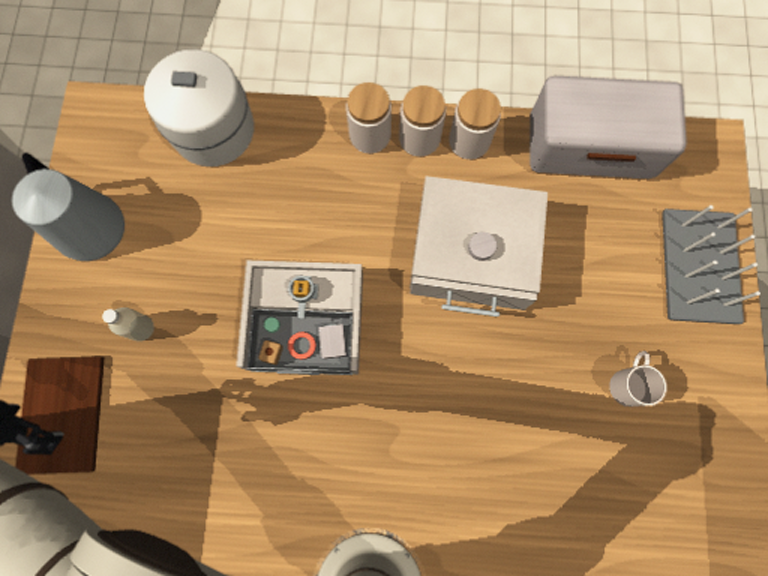

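View pics/top0c.png

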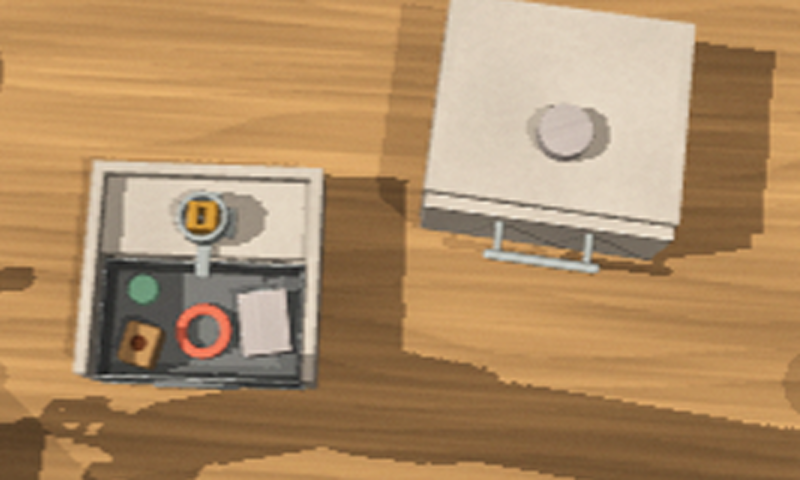

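View pics/scene0.png

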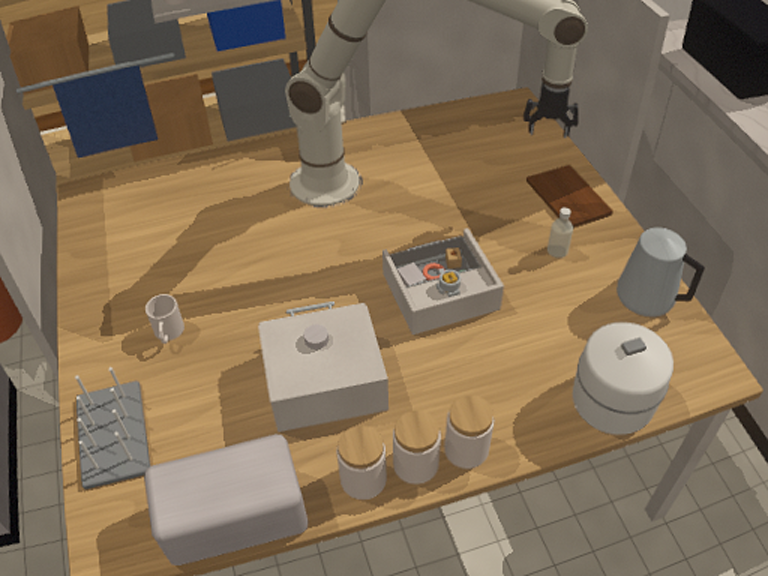

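The top view shows the bin unit on the left: keyway at crop (202,215), side-panel corners at (90,160) and (323,170). The cabinet is on the right, with handle ends at crop (485,254) and (598,268). The balm tin sits on top of the cabinet, and the route is clear.

```bash
python3 - <<'E'
from h import *
f=lambda x,y,z:ray('top',[((x/2+200)+.5)/1.5-.5,((y/2+180)+.5)/1.5-.5],z)
def yaw(a,b): d=a-b; return np.degrees(np.arctan2(d[1],d[0])).round(2)
hl,hr=f(485,254,.1),f(598,268,.1)
print('handle',((hl+hr)/2).round(4),np.linalg.norm(hl-hr).round(4),'yaw',yaw(hl,hr)-90)
bl,br,fl,fr=[f(*p,.125) for p in[(452,0),(695,24),(427,190),(680,226)]]
print('cab yaw',yaw(bl,br)-90,yaw(bl,fl),yaw(br,fr),np.linalg.norm(bl-br),np.linalg.norm(bl-fl),((bl+br+fl+fr)/4).round(4))
print('key',f(202,215,.108).round(4))
bl,br,fl,fr=[f(*p,.09) for p in[(90,160),(323,170),(77,375),(317,385)]]
print('bin yaw',yaw(bl,br)-90,yaw(bl,fl),yaw(br,fr),np.linalg.norm(bl-br),np.linalg.norm(bl-fl),((bl+br+fl+fr)/4).round(4))
# refine: segmentation of yellow brass and handle pixels
im=snap('top'); hsv=cv2.cvtColor(im,cv2.COLOR_RGB2HSV)
m=cv2.inRange(hsv,(15,150,120),(35,255,255)); m[:, :180]=0;m[:,225:]=0;m[:180]=0;m[:205][:,:]=m[:205]; m[205:]=0
ys,xs=np.nonzero(m); print(len(xs),xs.mean(),ys.mean(),ray('top',[(xs.min()+xs.max())/2,(ys.min()+ys.max())/2],.108))
E
```

```text
handle [ 0.5633 -0.172   0.1   ] 0.1166 yaw -3.4000000000000057
cab yaw -2.3599999999999994 -4.12 -3.96 0.25798817937523066 0.2114740972380638 [ 0.7219 -0.186   0.125 ]
key [0.5867 0.1803 0.108 ]
bin yaw 1.2600000000000051 3.81 2.81 0.24784650306613912 0.22720623171363677 [0.5323 0.1776 0.09  ]
85 200.47058823529412 191.3294117647059 [0.5866577  0.18030436 0.108     ]
```

```bash
cat >> h.py <<'E'
def down(yaw): # tool z down, tool x at yaw deg
    c,s=np.cos(np.radians(yaw)),np.sin(np.radians(yaw)); return R.from_matrix(np.array([[c,s,0],[s,-c,0],[0,0,-1]]))
E
python3 - <<'E'
from h import *
need(status.sense(),[.563,-.172,.19],down(-3.5))
E
```

```text
shift mm [-557.2  581.3   41.3] turn deg [-0.   0.  67.4]
```

servo_tool --pt "-15 15 0 0 0 1" --pt "-40 42 0 0 0 4" --pt "-70 73 0 0 0 8" --pt "-100 104 0 0 0 12" --pt "-130 135 0 0 0 16" --pt "-160 166 0 0 0 20" --pt "-190 197 0 0 0 24" --pt "-220 229 0 0 0 27" --pt "-250 260 0 0 0 30" --pt "-280 292 0 0 0 34" --hand -0.4

```text
time_s: 1.95
tool_pos: [0.4252, 0.2026, 0.2317]
tool_rot: [-3.036, -0.808, -0.002]
force: [1.1, -0.2, 1.0]
finger_gap: 0.0254
```

```bash
python3 - <<'E'
from h import *
s=st();need(s,[.563,-.172,.19],down(-3.5))
E
```

```text
t 1.95 pos [0.4252 0.2026 0.2317] rot [-3.036e+00 -8.080e-01 -2.000e-03] F [ 1.1 -0.2  1. ] M [-0.05 -0.05  0.01] gap 0.0254 q [-0.33  0.15 -0.19  1.99  0.03  1.   -0.01]
shift mm [-66.8 393.5  41.7] turn deg [-0.  -0.1 33.3]
```

servo_tool --pt "-7 39 0 0 0 3" --pt "-14 80 0 0 0 7" --pt "-21 120 0 0 0 10" --pt "-28 160 0 0 0 14" --pt "-35 205 0 0 0 18" --pt "-43 250 5 0 0 21" --pt "-51 300 12 0 0 25" --pt "-59 350 22 0 0 29" --pt "-65 385 35 0 0 32" --pt "-67 393 41 0 0 33"

```text
time_s: 2.95
tool_pos: [0.5625, -0.1777, 0.1896]
tool_rot: [3.138, -0.1, 0.001]
force: [0.6, -0.9, 0.1]
finger_gap: 0.0255
```

```bash
python3 - <<'E'
from h import *
s=st();need(s,[.563,-.172,.076],down(-3.5))
for c in('scene','top'):
    im=snap(c)
    for d in optics.spot_in(c,'drawer_handle')[:2]: print(np.round(d['pixel'],1),round(d['score'],2),ray(c,d['pixel'],.095).round(3))
    u=proj(c,[.563,-.172,.12])[0].astype(int); g=im[u[1]-50:u[1]+50,u[0]-65:u[0]+65]; save(g,c+'1.png',4); print(u)
a=cv2.imread('pics/scene1.png');b=cv2.imread('pics/top1.png');cv2.imwrite('pics/s1.png',cv2.resize(np.hstack([a,b]),None,fx=.76,fy=.76))
E
```

```text
t 2.95 pos [ 0.5625 -0.1777  0.1896] rot [ 3.138e+00 -1.000e-01  1.000e-03] F [ 0.6 -0.9  0.1] M [0.   0.05 0.01] gap 0.0255 q [ 0.14  0.4   0.15  1.76 -0.07  0.98  0.25]
shift mm [ 1.000e-01 -6.000e+00  1.136e+02] turn deg [ 0.1 -0.  -0.1]
[206. 205.] 0.47 [ 0.569 -0.175  0.095]
[205 198]
[296.3 191.7] 0.68 [ 0.609 -0.117  0.095]
[314 205]
```

View pics/s1.png

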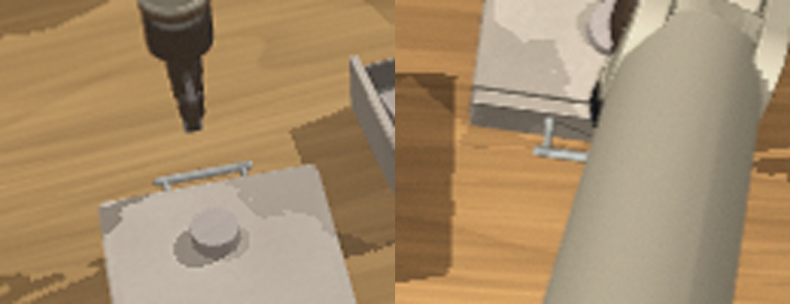

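The scene crop shows the open fingers above the handle bar, with bar ends at about (158,182) and (250,166). The two cameras agree to within 6 mm, so I'll use x≈0.565.

servo_tool --pt "3 -4 20 0 0 0" --pt "3 -5 45 0 0 0" --pt "3 -5 70 0 0 0" --pt "3 -5 88 0 0 0" --pt "3 -5 98 0 0 0" --pt "3 -5 106 0 0 0" --pt "3 -5 111 0 0 0" --pt "3 -5 113 0 0 0"

```text
time_s: 3.95
tool_pos: [0.5661, -0.1644, 0.0779]
tool_rot: [-3.139, 0.083, -0.001]
force: [-0.5, 0.7, 0.5]
finger_gap: 0.0254
```

servo_tool --pt "0 0 0 0 0 0" --pt "0 0 0 0 0 0" --pt "0 0 0 0 0 0" --pt "0 0 0 0 0 0" --pt "0 0 0 0 0 0" --hand -1

```text
time_s: 4.45
tool_pos: [0.5649, -0.1643, 0.0782]
tool_rot: [-3.138, 0.084, 0.002]
force: [-6.8, 0.9, 4.3]
finger_gap: 0.0088
```

servo_tool --pt "-5 0 0 0 0 0" --pt "-14 0 0 0 0 0" --pt "-27 0 0 0 0 0" --pt "-42 0 0 0 0 0" --pt "-57 0 0 0 0 0" --pt "-72 0 0 0 0 0" --pt "-87 0 0 0 0 0" --pt "-102 0 0 0 0 0" --pt "-115 0 0 0 0 0" --pt "-125 0 0 0 0 0"

```text
time_s: 5.45
tool_pos: [0.4394, -0.1546, 0.0783]
tool_rot: [-3.135, 0.081, 0.002]
force: [2.9, 9.0, -5.1]
finger_gap: 0.0088
```

servo_tool --pt "-7 0 0 0 0 0" --pt "-12 0 0 0 0 0" --pt "-12 0 0 0 0 0"

```text
time_s: 5.75
tool_pos: [0.4261, -0.1535, 0.0783]
tool_rot: [-3.134, 0.082, 0.004]
force: [-1.8, 3.1, -3.1]
finger_gap: 0.0084
```

servo_tool --pt "0 0 0 0 0 0" --pt "0 0 0 0 0 0" --pt "0 0 0 0 0 0" --pt "0 0 -10 0 0 0" --pt "0 0 -40 0 0 0" --pt "0 0 -80 0 0 0" --pt "0 0 -110 0 0 0" --pt "0 0 -120 0 0 0" --hand -0.4

```text
time_s: 6.55
tool_pos: [0.4287, -0.1552, 0.2023]
tool_rot: [-3.136, 0.082, -0.006]
force: [0.1, 0.5, -0.2]
finger_gap: 0.0255
```

servo_tool --pt "0 -40 0 0 0 0" --pt "0 -80 0 0 0 -6" --pt "0 -125 0 0 0 -14" --pt "0 -170 0 0 0 -22" --pt "0 -210 0 0 0 -30" --pt "0 -240 0 0 0 -38" --pt "0 -250 0 0 0 -46"

```text
time_s: 7.25
tool_pos: [0.4414, 0.0982, 0.2037]
tool_rot: [-2.913, -1.166, -0.009]
force: [-0.4, -0.1, 0.3]
finger_gap: 0.0255
```

```bash
python3 - <<'E'
from h import *
s=st()
for c in('scene','top'):
    im=snap(c)
    for n,z in [('drawer_handle',.095),('key',.09),('spare_key',.09),('key_holder',.045)]:
        for d in optics.spot_in(c,n)[:2]: print(c,n,np.round(d['pixel'],1),round(d['score'],2),ray(c,d['pixel'],z).round(3))
    u=proj(c,[.5,-.16,.1])[0].astype(int); g=im[u[1]-50:u[1]+50,u[0]-65:u[0]+65]; save(g,c+'2.png',6); print(u)
a=cv2.imread('pics/scene2.png');b=cv2.imread('pics/top2.png');cv2.imwrite('pics/s2.png',cv2.resize(np.vstack([a,b]),None,fx=.5,fy=.5))
E
```

```text
t 7.25 pos [0.4414 0.0982 0.2037] rot [-2.913 -1.166 -0.009] F [-0.4 -0.1  0.3] M [-0.01 -0.03 -0.03] gap 0.0255 q [-0.14  0.15 -0.14  2.07  0.02  0.92  0.46]
scene drawer_handle [201.3 191. ] 0.88 [ 0.496 -0.176  0.095]
scene key [219.6 198.4] 0.55 [ 0.55  -0.119  0.09 ]
scene spare_key [192.  202.6] 0.47 [ 0.537 -0.221  0.09 ]
scene spare_key [205.3 193. ] 0.45 [ 0.506 -0.163  0.09 ]
scene key_holder [204.9 191.7] 0.86 [ 0.458 -0.158  0.045]
[205 189]
top drawer_handle [314.4 217. ] 0.77 [ 0.533 -0.176  0.095]
top drawer_handle [322.4 164.6] 0.56 [ 0.703 -0.196  0.095]
top key [294.4 219. ] 0.5 [ 0.523 -0.115  0.09 ]
top spare_key [326.8 220.4] 0.61 [ 0.525 -0.215  0.09 ]
top spare_key [182.3 191.7] 0.37 [0.586 0.24  0.09 ]
top key_holder [311.5 215.5] 0.78 [ 0.546 -0.174  0.045]
top key_holder [184.7 192.4] 0.56 [0.595 0.242 0.045]
[309 226]
```

View pics/s2.png

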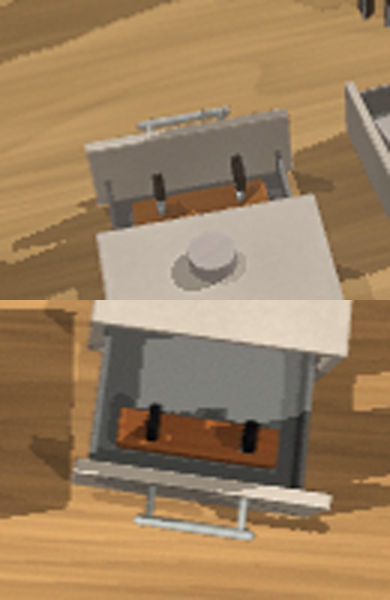

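The drawer is open. In the top crop the keys stand at (154,122) and (250,136). I'll zoom in to tell the two bows apart.

```bash
python3 - <<'E'
from h import *
o=[]
ims={c:snap(c) for c in('scene','top')}
for c in ims:
    im=ims[c]
    for X in ([.527,-.116,.086],[.521,-.216,.086]):
        u=proj(c,X)[0]; ui=u.round().astype(int); g=im[ui[1]-13:ui[1]+14,ui[0]-13:ui[0]+14]
        o.append(cv2.resize(g,(297,297),interpolation=cv2.INTER_NEAREST))
        m=(g.max(2)<50); n,l,stt,ce=cv2.connectedComponentsWithStats(m.astype(np.uint8),connectivity=8)
        for k in range(1,n):
            if stt[k,4]>8: p=ce[k]+ui-13; print(c,X[1],'area',stt[k,4],'bbox',stt[k,:4],p.round(1),'z.086',ray(c,p,.086).round(4),'proj',u.round(1))
cv2.imwrite('pics/keys.png',np.vstack([np.hstack(o[:2]),np.hstack(o[2:])])[:,:,::-1])
E
```

```text
top -0.116 area 42 bbox [11  6  5 12] [294.7 216.6] z.086 [ 0.5312 -0.1162  0.086 ] proj [294.5 218. ]
top -0.216 area 46 bbox [10  7  7 11] [326.8 221. ] z.086 [ 0.5243 -0.2159  0.086 ] proj [326.8 222. ]
```

View pics/keys.png

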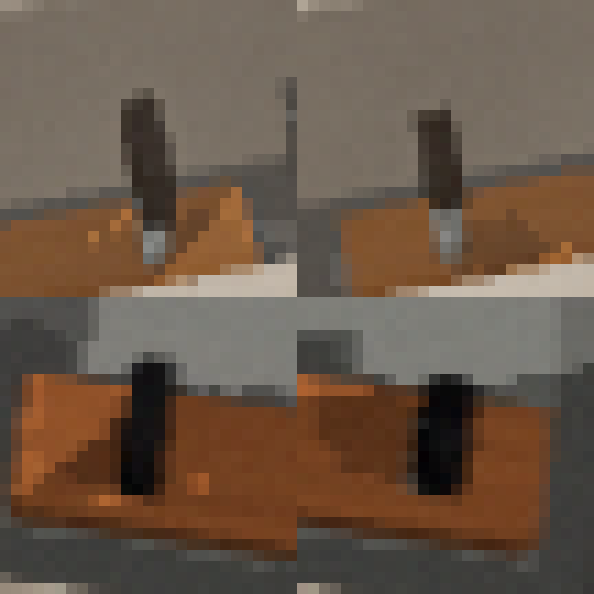

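The left column (y≈-0.116) shows a bow about 13 px long and the right column about 9 px. I expect 12.5 px for the rectangular bow and 9.1 px for the round one, so the bin key is the one at y=-0.116. The networks agree. The two keys are 99.9 mm apart, giving a yaw of -4°.

```bash
python3 - <<'E'
from h import *
need(status.sense(),[.531,-.116,.16],down(86))
E
```

```text
shift mm [-77.9 214.5  43. ] turn deg [  0.1  -0.4 -43.1]
```

servo_tool --pt "-5 15 0 0 0 -4" --pt "-15 43 0 0 0 -9" --pt "-26 73 0 0 0 -14" --pt "-38 105 0 0 0 -20" --pt "-49 135 3 0 0 -26" --pt "-60 165 10 0 0 -32" --pt "-70 190 20 0 0 -38" --pt "-76 208 32 0 0 -42" --pt "-78 214 40 0 -0.4 -43" --pt "-78 214 42 0 -0.4 -43" --hand -0.1

```text
time_s: 8.85
tool_pos: [0.5298, -0.1161, 0.1598]
tool_rot: [2.302, 2.137, -0.003]
force: [-0.2, 0.5, 0.4]
finger_gap: 0.0386
```

servo_tool --pt "0 0 0 0 0 0" --pt "0 0 0 0 0 0"

```text
time_s: 9.05
tool_pos: [0.5297, -0.1146, 0.16]
tool_rot: [-2.301, -2.138, 0.002]
force: [-0.4, 0.3, 0.5]
finger_gap: 0.0388
```

```bash
python3 - <<'E'
from h import *
s=st();need(s,[.531,-.116,.067],down(86))
E
```

```text
t 9.05 pos [ 0.5297 -0.1146  0.16  ] rot [-2.301e+00 -2.138e+00  2.000e-03] F [-0.4  0.3  0.5] M [-0.03  0.03 -0.04] gap 0.0388 q [ 0.23  0.36 -0.08  1.9   0.04  0.88  1.63]
shift mm [-1.3  1.5 93. ] turn deg [-0.1  0.  -0.2]
```

servo_tool --pt "-1 1 15 0 0 0" --pt "-1 1 35 0 0 0" --pt "-1 1 55 0 0 0" --pt "-1 1 72 0 0 0" --pt "-1 1 84 0 0 0" --pt "-1 1 90 0 0 0" --pt "-1 1 93 0 0 0" --pt "-1 1 93 0 0 0"

```text
time_s: 9.85
tool_pos: [0.5306, -0.1156, 0.067]
tool_rot: [-2.301, -2.139, 0.002]
force: [-0.5, -0.8, 0.7]
finger_gap: 0.0384
```

servo_tool --pt "0 0 0 0 0 0" --pt "0 0 0 0 0 0" --pt "0 0 0 0 0 0" --pt "0 0 0 0 0 0" --pt "0 0 0 0 0 0" --pt "0 0 0 0 0 0" --hand -1

```text
time_s: 10.45
tool_pos: [0.5312, -0.1173, 0.0678]
tool_rot: [2.301, 2.136, -0.002]
force: [-1.0, -4.9, 3.1]
finger_gap: 0.0112
```

```bash
python3 - <<'E'
from h import *
s=st()
E
```

```text
t 10.45 pos [ 0.5312 -0.1173  0.0678] rot [ 2.301e+00  2.136e+00 -2.000e-03] F [-1.  -4.9  3.1] M [-1.36  0.13  0.02] gap 0.0112 q [ 0.22  0.5  -0.07  1.95  0.06  0.69  1.61]
```

servo_tool --pt "0 0 -5 0 0 0" --pt "0 0 -15 0 0 0" --pt "0 0 -30 0 0 0" --pt "0 0 -50 0 0 0" --pt "0 0 -75 0 0 0" --pt "0 0 -105 0 0 0" --pt "0 0 -130 0 0 0" --pt "0 0 -143 0 0 0" --pt "0 0 -148 0 0 0"

```text
time_s: 11.35
tool_pos: [0.532, -0.1162, 0.2176]
tool_rot: [2.298, 2.136, 0.001]
force: [0.0, 0.3, -0.4]
finger_gap: 0.0114
```

```bash
python3 - <<'E'
from h import *
s=st();need(s,[.54,.18,.215],down(92.5))
E
```

```text
t 11.35 pos [ 0.532  -0.1162  0.2176] rot [2.298e+00 2.136e+00 1.000e-03] F [ 0.   0.3 -0.4] M [ 0.03 -0.01 -0.01] gap 0.0114 q [ 0.23  0.3  -0.08  1.84  0.03  1.    1.64]
shift mm [296.  -13.8   1.9] turn deg [ 0.2  0.1 -6.7]
```

servo_tool --pt "12 0 0 0 0 0" --pt "40 -1 0 0 0 -1" --pt "78 -2 0 0 0 -2" --pt "115 -4 0 0 0 -3" --pt "152 -5 0 0 0 -4" --pt "190 -7 0 0 0 -5" --pt "225 -9 0 0 0 -6" --pt "240 -10 0 0 0 -6.7"

```text
time_s: 12.15
tool_pos: [0.5376, 0.1296, 0.2155]
tool_rot: [2.164, 2.277, 0.0]
force: [-0.1, 0.4, -0.6]
finger_gap: 0.0116
```

```bash
python3 - <<'E'
from h import *
s=st();need(s,[.587,.18,.19],down(92.5))
o=[]
for c in('scene','top'):
    im=snap(c); u=proj(c,[.587,.18,.108])[0].round().astype(int); r=16
    g=im[u[1]-r:u[1]+r+1,u[0]-r:u[0]+r+1]; o.append(cv2.resize(g,(396,396),interpolation=cv2.INTER_NEAREST))
    hsv=cv2.cvtColor(g,cv2.COLOR_RGB2HSV); m=cv2.inRange(hsv,(12,130,90),(38,255,255))
    m[:5]=0;m[-5:]=0;m[:,:5]=0;m[:,-5:]=0
    cnt,_=cv2.findContours(m,cv2.RETR_EXTERNAL,cv2.CHAIN_APPROX_NONE); k=max(cnt,key=cv2.contourArea)
    h=cv2.convexHull(k); M=cv2.moments(h); p=np.array([M['m10']/M['m00'],M['m01']/M['m00']])+u-r
    print(c,cv2.minAreaRect(k),p.round(2),ray(c,p,.108).round(4),'u',u)
cv2.imwrite('pics/lock.png',np.hstack(o)[:,:,::-1])
E
```

```text
t 12.15 pos [0.5376 0.1296 0.2155] rot [2.164 2.277 0.   ] F [-0.1  0.4 -0.6] M [0.03 0.09 0.03] gap 0.0116 q [-0.1   0.32 -0.22  1.82  0.08  1.01  1.26]
shift mm [47.9 51.8 25.5] turn deg [0.  0.  0.4]
scene ((16.500001907348633, 18.0), (7.77817440032959, 7.77817440032959), 45.0) [299.48 184.78] [0.594  0.1782 0.108 ] u [299 183]Traceback (most recent call last):
  File "<stdin>", line 9, in <module>
ValueError: max() iterable argument is empty
```

servo_tool --pt "10 10 3 0 0 0" --pt "25 26 10 0 0 0" --pt "38 41 18 0 0 0" --pt "46 50 28 0 0 0" --pt "47 51 36 0 0 0.4" --pt "47 51 38 0 0 0.4" --pt "47 51 38 0 0 0.4"

```text
time_s: 12.95
tool_pos: [0.586, 0.1756, 0.1768]
tool_rot: [2.175, 2.266, -0.004]
force: [-0.6, 0.4, -1.2]
finger_gap: 0.0112
```

```bash
python3 - <<'E'
from h import *
s=st(); o=[]
for c in('scene','top'):
    im=snap(c); u=proj(c,[.587,.18,.125])[0].round().astype(int); r=20
    g=im[u[1]-r:u[1]+r+1,u[0]-r:u[0]+r+1]; o.append(cv2.resize(g,(410,410),interpolation=cv2.INTER_NEAREST))
    print(c,'u',u)
    t=s['tool_pos']
    for z in(.0465,.0145): print('tip/shoulder proj',proj(c,t-[0,0,z])[0].round(2))
    print('lock proj',proj(c,[.5865,.179,.108])[0].round(2))
    for d in optics.spot_in(c,'key')[:2]: print(d)
cv2.imwrite('pics/lock.png',np.hstack(o)[:,:,::-1])
E
```

```text
t 12.95 pos [0.586  0.1756 0.1768] rot [ 2.175  2.266 -0.004] F [-0.6  0.4 -1.2] M [-0.03  0.    0.03] gap 0.0112 q [-0.17  0.47 -0.22  1.71  0.12  0.98  1.18]
scene u [299 180]
tip/shoulder proj [298.34 179.32]
tip/shoulder proj [298.73 173.27]
lock proj [298.97 183.34]
{'pixel': [296.8, 192.8], 'score': 0.16}
top u [200 190]
tip/shoulder proj [200.96 190.08]
tip/shoulder proj [199.43 187.49]
lock proj [200.91 191.58]
```

View pics/lock.png

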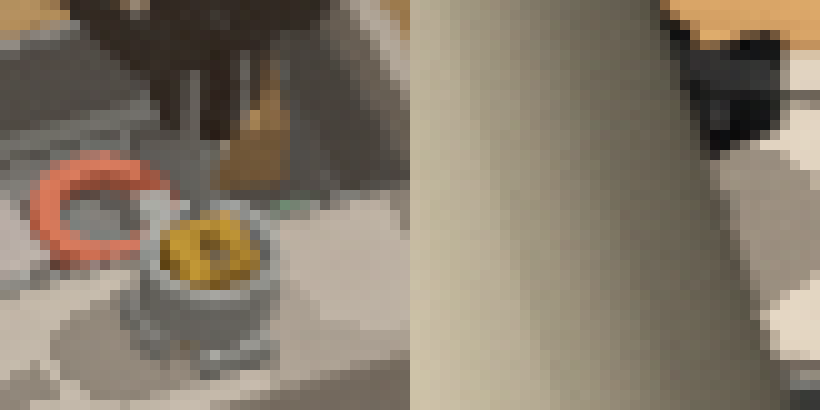

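The scene crop shows the fingers just above the lock, with brass at crop (212,252), but the blade is hard to make out. I'll enlarge it.

```bash
python3 - <<'E'
from h import *
im=snap('scene'); g=im[158:192,282:316].astype(float)
g=np.clip(g*1.6,0,255).astype(np.uint8)
cv2.imwrite('pics/z.png',cv2.resize(g,(578,578),interpolation=cv2.INTER_NEAREST)[:,:,::-1])
for r in range(165,184): print(r,' '.join('%3d'%v for v in im[r,290:308].mean(1)))
E
```

```text
165  59  41  46  42  43  43  45  43  44  41  38  36  48  65  59  46  69  68
166  71  62  38  42  48  43  43  42  42  49  37  35  47  82  73  49  85  80
167  76  72  60  61  57  42  39  50  86  74  37  36  45  69  68  55  87  85
168  75  76  73  73  53  42  41  58  94  78  35  37  42  63  65  64  85  74
169  74  70  76  95  56  42  45  60  92  64  34  37  47  74  61  67  98  70
170  85  90 105 110 102  37  43  61  94  62  38  34  47  81  79  86 105  77
171 107 109 112 111 106  55  41  59  93  62  35  35  48  92 121 101 103  91
172 104  98  90  86  83  71  47  65  93  47  31  32  50 107 121 100 101  94
173  85 107  76  75  75  74  73  89 103  68  30  37  59  92  92  85  83  85
174 107 112  74  90  89  89  90  88  87  97  94  86  84  88  85  83  83  82
175 117 103  84  92  91  93  92  90  86 101 105 106  84  85  86  87  86  79
176 142 140 136  99  90  91  91  94  95  94  95  81  84  84  85  83  83  79
177 111 118 132 103 101  92  91  94  95  93  98  77  83  83  82  85  82  80
178  86  87  94 100 103 113  90  91  96  94  93  77  76  77  78  76  74  75
179  90  88 123 157 164 161  90  88  92  95  91  91  70  70  74  73  74  75
180  90  90 113 169 169 168 158 166 116  97 118 152 160 138  93  85  98 120
181 120  88  97 145 163 170 151 116 101 113 123 144 141 139 160 136 124 118
182 124  86  87 122 168 162 125 120 126 129 122 130 129 118 133 162 154 170
183 126 120 118 155 170 125 130 129 120  90  99 126 128 119 101 142 171 177
```

View pics/z.png

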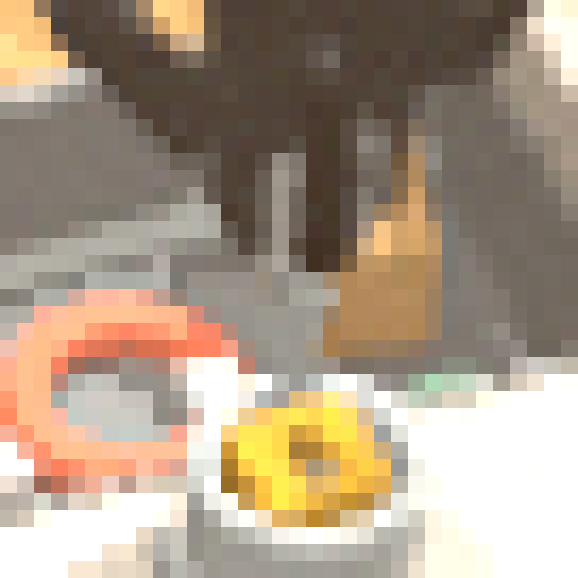

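The blade shows as a dark notch at px (299,180) against the ring rim, and the shoulder as a lighter patch at (300,174). The slot is at about (299.2,183.6), so the key is held and sits about 3.5 mm short of the lock in y.

servo_tool --pt "2 0.5 3 0 0 0" --pt "3.3 0.5 8 0 0 0" --pt "3.3 0.5 13 0 0 0" --pt "3.3 0.5 17 0 0 0" --pt "3.3 0.5 19 0 0 0" --pt "3.3 0.5 19 0 0 0"

```text
time_s: 13.8
tool_pos: [0.587, 0.1798, 0.1588]
tool_rot: [2.173, 2.267, -0.001]
force: [0.1, -0.3, -0.2]
finger_gap: 0.011
```

servo_tool --pt "0 0 1 0 0 0" --pt "0 0 2 0 0 0" --pt "0 0 3 0 0 0" --pt "0 0 4 0 0 0" --pt "0 0 5 0 0 0" --pt "0 0 6 0 0 0"

```text
time_s: 14.4
tool_pos: [0.5874, 0.1803, 0.1533]
tool_rot: [2.173, 2.267, 0.001]
force: [-0.1, 2.0, 3.1]
finger_gap: 0.0115
```

servo_tool --pt "0 0 1 0 0 0" --pt "0 0 1.5 0 0 0" --pt "0 0 2 0 0 0" --pt "0 0 2 0 0 0"

```text
time_s: 14.8
tool_pos: [0.5874, 0.1811, 0.1513]
tool_rot: [2.173, 2.267, 0.002]
force: [-0.2, 2.1, 1.0]
finger_gap: 0.0111
```

```bash
python3 - <<'E'
from h import *
st()
E
```

```text
t 14.8 pos [0.5874 0.1811 0.1513] rot [2.173e+00 2.267e+00 2.000e-03] F [-0.2  2.1  1. ] M [ 0.74 -0.07  0.01] gap 0.0111 q [-0.18  0.5  -0.22  1.72  0.13  0.93  1.17]
```

servo_tool --pt "0.5 0 1 0 0 0" --pt "0.7 0 2 0 0 0" --pt "0.7 0 3 0 0 0" --pt "0.7 0 4 0 0 0" --pt "0.7 0 4 0 0 0"

```text
time_s: 15.3
tool_pos: [0.5872, 0.1814, 0.1469]
tool_rot: [2.173, 2.267, 0.001]
force: [-0.8, -0.4, -1.1]
finger_gap: 0.0114
```

```bash
python3 - <<'E'
from h import *
st()
E
```

```text
t 15.3 pos [0.5872 0.1814 0.1469] rot [2.173e+00 2.267e+00 1.000e-03] F [-0.8 -0.4 -1.1] M [ 0.04 -0.    0.06] gap 0.0114 q [-0.18  0.5  -0.22  1.72  0.13  0.93  1.16]
```

servo_tool --pt "0 0 1.5 0 0 1.5" --pt "0 0 2.5 0 0 -1.5" --pt "0 0 3.5 0 0 1.5" --pt "0 0 4.5 0 0 -1.5" --pt "0 0 5 0 0 0"

```text
time_s: 15.8
tool_pos: [0.5881, 0.1813, 0.143]
tool_rot: [2.173, 2.266, 0.003]
force: [-0.6, -0.1, 5.5]
finger_gap: 0.0112
```

```bash
python3 - <<'E'
from h import *
st()
E
```

```text
t 15.8 pos [0.5881 0.1813 0.143 ] rot [2.173 2.266 0.003] F [-0.6 -0.1  5.5] M [-0.08  0.18  0.03] gap 0.0112 q [-0.18  0.51 -0.21  1.73  0.13  0.92  1.16]
```

servo_tool --pt "0 0 1 0 0 2.5" --pt "0 0 1.5 0 0 -2.5" --pt "0 0 2 0 0 2.5" --pt "0 0 2.5 0 0 -2.5" --pt "0 0 3 0 0 2.5" --pt "0 0 3 0 0 0"

```text
time_s: 16.4
tool_pos: [0.5886, 0.1813, 0.1405]
tool_rot: [2.176, 2.262, 0.005]
force: [-0.5, 0.6, 1.2]
finger_gap: 0.0111
```

servo_tool --pt "0 0 1 0 0 2.5" --pt "0 0 1.5 0 0 -2.5" --pt "0 0 2 0 0 2.5" --pt "0 0 2.5 0 0 -2.5" --pt "0 0 3 0 0 2.5" --pt "0 0 3 0 0 0"

```text
time_s: 17.0
tool_pos: [0.5886, 0.1813, 0.1379]
tool_rot: [2.179, 2.259, 0.005]
force: [-1.4, 0.6, 1.0]
finger_gap: 0.0112
```

servo_tool --pt "0 -0.3 1 0 0 2.5" --pt "0 -0.5 2 0 0 -2" --pt "0 -0.5 3 0 0 2.5" --pt "0 -0.5 4 0 0 -2" --pt "0 -0.5 4.5 0 0 2.5" --pt "0 -0.5 5 0 0 0.3"

```text
time_s: 17.6
tool_pos: [0.5887, 0.1817, 0.1344]
tool_rot: [2.187, 2.25, 0.007]
force: [-2.8, 0.8, 9.2]
finger_gap: 0.0111
```

servo_tool --pt "0 0 1 0 0 2.5" --pt "0 0 2 0 0 -2" --pt "0 0 3 0 0 2.5" --pt "0 0 3.5 0 0 -2" --pt "0 0 4 0 0 2.5" --pt "0 0 4 0 0 0.3"

```text
time_s: 18.2
tool_pos: [0.5885, 0.1821, 0.1306]
tool_rot: [2.196, 2.241, 0.007]
force: [-0.8, 0.2, 1.4]
finger_gap: 0.0111
```

```bash
python3 - <<'E'
from h import *
st()
E
```

```text
t 18.2 pos [0.5885 0.1821 0.1306] rot [2.196 2.241 0.007] F [-0.8  0.2  1.4] M [ 0.38  0.24 -0.01] gap 0.0111 q [-0.19  0.52 -0.21  1.74  0.13  0.89  1.14]
```

servo_tool --pt "0 0 1 0 0 1" --pt "0 0 2 0 0 -2" --pt "0 0 3 0 0 1" --pt "0 0 4 0 0 -2" --pt "0 0 5 0 0 0" --pt "0 0 5.5 0 0 -0.5"

```text
time_s: 18.8
tool_pos: [0.5886, 0.1821, 0.1251]
tool_rot: [2.189, 2.248, 0.007]
force: [-1.8, 0.8, 4.4]
finger_gap: 0.011
```

servo_tool --pt "0 0 1 0 0 0" --pt "0 0 2 0 0 0" --pt "0 0 3 0 0 0" --pt "0 0 3.5 0 0 0" --pt "0 0 3.5 0 0 0"

```text
time_s: 19.3
tool_pos: [0.5887, 0.182, 0.1228]
tool_rot: [2.189, 2.248, 0.008]
force: [-3.3, -1.6, 10.9]
finger_gap: 0.0118
```

```bash
python3 - <<'E'
from h import *
st()
E
```

```text
t 19.3 pos [0.5887 0.182  0.1228] rot [2.189 2.248 0.008] F [-3.3 -1.6 10.9] M [-0.13  0.98 -0.02] gap 0.0118 q [-0.19  0.53 -0.21  1.74  0.14  0.88  1.14]
```

servo_tool --pt "0 0 1 0 0 1.5" --pt "0 0 1.2 0 0 -1.5" --pt "0 0 1.2 0 0 1.5" --pt "0 0 1.2 0 0 0"

```text
time_s: 19.7
tool_pos: [0.5887, 0.1821, 0.1228]
tool_rot: [2.19, 2.246, 0.008]
force: [-4.7, -0.1, 9.8]
finger_gap: 0.0108
```

servo_tool --pt "0 -0.5 0.3 0 0 3" --pt "0 -0.5 0.3 0 0 8" --pt "0 -0.5 0.3 0 0 13" --pt "0 -0.5 0.3 0 0 18" --pt "0 -0.5 0.3 0 0 23" --pt "0 -0.5 0.3 0 0 28"

```text
time_s: 20.3
tool_pos: [0.5885, 0.1814, 0.1229]
tool_rot: [2.672, 1.645, 0.009]
force: [-0.5, -1.9, 3.4]
finger_gap: 0.0111
```

```bash
python3 - <<'E'
from h import *
st()
E
```

```text
t 20.3 pos [0.5885 0.1814 0.1229] rot [2.672 1.645 0.009] F [-0.5 -1.9  3.4] M [-0.19  0.41  0.08] gap 0.0111 q [-0.27  0.52 -0.09  1.74  0.06  0.87  0.71]
```

servo_tool --pt "0 0 0.5 0 0 5" --pt "0 0 0.5 0 0 10" --pt "0 0 0.5 0 0 15" --pt "0 0 0.5 0 0 20" --pt "0 0 0.5 0 0 25" --pt "0 0 0.5 0 0 30" --pt "0 0 0.5 0 0 35"

```text
time_s: 21.0
tool_pos: [0.5882, 0.1805, 0.1228]
tool_rot: [3.045, 0.76, 0.009]
force: [-4.2, -0.7, 7.2]
finger_gap: 0.0113
```

```bash
python3 - <<'E'
from h import *
st()
E
```

```text
t 21.0 pos [0.5882 0.1805 0.1228] rot [3.045 0.76  0.009] F [-4.2 -0.7  7.2] M [-0.35  0.86  0.12] gap 0.0113 q [-0.38  0.52  0.05  1.75 -0.03  0.87  0.17]
```

servo_tool --pt "-0.4 -0.2 0.3 0 0 5" --pt "-0.4 -0.2 0.3 0 0 10" --pt "-0.4 -0.2 0.3 0 0 15" --pt "-0.4 -0.2 0.3 0 0 20" --pt "-0.4 -0.2 0.3 0 0 25" --pt "-0.4 -0.2 0.3 0 0 28" --pt "-0.4 -0.2 0.3 0 0 30"

```text
time_s: 21.7
tool_pos: [0.5875, 0.1799, 0.1229]
tool_rot: [3.139, -0.057, 0.009]
force: [-3.3, -1.5, 5.9]
finger_gap: 0.0111
```

```bash
python3 - <<'E'
from h import *
s=st(); v=s['tool_rot']; print(2*np.degrees(np.arctan2(v[1],v[0])))
E
```

```text
t 21.7 pos [0.5875 0.1799 0.1229] rot [ 3.139 -0.057  0.009] F [-3.3 -1.5  5.9] M [-0.29  0.65  0.12] gap 0.0111 q [-0.48  0.53  0.18  1.75 -0.11  0.87 -0.29]
-2.0782746408360766
```

servo_tool --pt "0 0 0.3 0 0 1" --pt "0 0 0.3 0 0 2" --pt "0 0 0.3 0 0 3" --pt "0 0 0.3 0 0 3"

```text
time_s: 22.1
tool_pos: [0.5874, 0.1799, 0.1228]
tool_rot: [3.136, -0.139, 0.009]
force: [-2.1, -0.6, 6.4]
finger_gap: 0.0112
```

```bash
python3 - <<'E'
from h import *
s=st(); v=s['tool_rot']; print(2*np.degrees(np.arctan2(v[1],v[0])))
E
```

```text
t 22.1 pos [0.5874 0.1799 0.1228] rot [ 3.136 -0.139  0.009] F [-2.1 -0.6  6.4] M [-0.09  0.55  0.26] gap 0.0112 q [-0.49  0.53  0.19  1.75 -0.12  0.87 -0.33]
-5.058928178222079
```

servo_tool --pt "0 0 0.2 0 0 1" --pt "0 0 0.2 0 0 2.5" --pt "0 0 0.2 0 0 2.5"

```text
time_s: 22.4
tool_pos: [0.5873, 0.18, 0.1229]
tool_rot: [3.132, -0.207, 0.009]
force: [-2.3, -0.7, 5.3]
finger_gap: 0.0111
```

```bash
python3 - <<'E'
from h import *
s=st(); v=s['tool_rot']; print(2*np.degrees(np.arctan2(v[1],v[0])))
im=snap('scene'); u=proj('scene',[.587,.18,.12])[0].round().astype(int)
g=np.clip(im[u[1]-22:u[1]+23,u[0]-28:u[0]+29]*1.3,0,255).astype(np.uint8)
cv2.imwrite('pics/end.png',cv2.resize(g,None,fx=11,fy=11,interpolation=cv2.INTER_NEAREST)[:,:,::-1])
E
```

```text
t 22.4 pos [0.5873 0.18   0.1229] rot [ 3.132 -0.207  0.009] F [-2.3 -0.7  5.3] M [-0.08  0.47  0.46] gap 0.0111 q [-0.49  0.53  0.2   1.75 -0.12  0.87 -0.37]
-7.560626373675144
```

View pics/end.png

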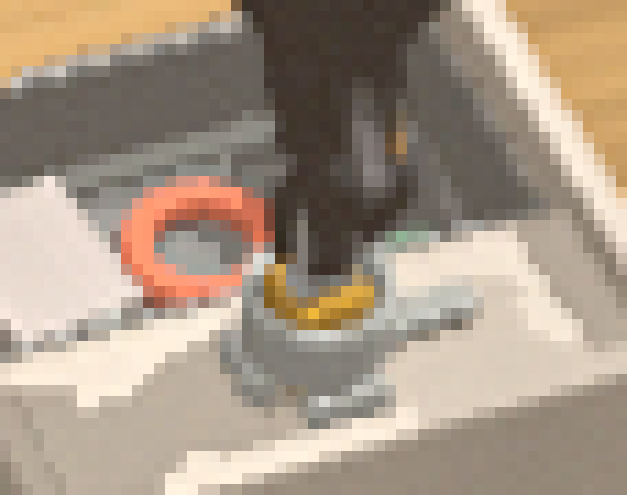

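The picture shows the latch tongue pointing sideways at (430,300), a quarter turn clockwise, with the key's shoulder on the brass at (320,285) and the bow still gripped. The reaction moment has risen to 0.46 N m, well above the spring's 0.12, so the cylinder is at its stop.

```bash
python3 - <<'E'
from h import *
from station import close_job
im=snap('scene'); st(); print(close_job())
E
```

```text
t 22.5 pos [0.5873 0.1799 0.1229] rot [ 3.132 -0.206  0.009] F [-2.6  0.4  6.6] M [-0.05  0.49  0.56] gap 0.011 q [-0.49  0.53  0.2   1.75 -0.12  0.87 -0.37]
the job is handed in; nothing more can be done
None
```

The bin key is fully home in the lock, turned clockwise to its stop and still gripped against the spring. I handed the job in at 22.5 s; it reports no verdict.

- **Drawer and key choice:** I pulled the drawer out by about 0.14 m. I took the key with the rectangular bow from the +y slot, which the networks and the bow's length in the picture both pointed to. I left the round-bow key in its slot.
- **Insertion:** I eased the key past both pins with small turns, and the force readings stayed at or below about 11 N. It stopped at a tool height of 0.1228 m, against the 0.1225 m expected for the shoulder on the cylinder. A further push did not move it.
- **Turn:** The tool turned about 100° in all. The moment rose to 0.46–0.56 N m, well above the spring's 0.12 N m. The last picture showed the latch tongue a quarter turn round and the shoulder on the brass.
- **Checks that disagreed:**
  - The scene camera placed things about 6 mm farther in x than the top camera. I used the top camera and contact instead.
  - The finger gap read 11.2 mm on the 12 mm bow.
- **Not checked:** I did not re-photograph the spare key or the other bystanders at the end.

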